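# Send the sovereigns back round the transfer track

## Robot

A 6-joint arm with a two-finger parallel gripper is mounted at the origin on the work surface. World frame = base frame: x ahead of the robot, y to its left, z up, the work surface at z = 0. Lengths are in m, angles in rad, forces in N, time in s.
With the tool pointing down it reaches from about 0.375 to 0.9 m from the base axis. Payload 3.1 kg.
Tool frame: the origin (TCP) lies at the centre of the arm's flange, where the gripper is bolted on; the fingertips stand 173 mm ahead of it and the grasp point (between the pads) lies 155 mm ahead of it (tip_extent is the distance from the TCP to the fingertips, in m); z points along the fingers, y is the direction in which the jaws open and shut (so a half turn about z gives the same grasp; the last joint's range is limited). The gripper opens to 85 mm and grips with 20 to 120 N. Pads are 22 mm wide; open, the fingers measure 114 mm over their backs; the gripper's body (76 mm by 85 mm) begins 54 mm behind the grasp point. The pads swing forward as they close: fully open they stand 13 mm farther back than shut.
Start: joints at [1.093, 0.527, 1.433, -0, 1.181, -0.178], TCP at [0.185, 0.597, 0.405] pointing down, gripper open.
Joint ranges: [-3.08, 3.08], [-0.75, 2.2], [0.22, 2.44], [-1.43, 4.57], [0, 2.65], [-2.85, 2.85]. Speed limits (rad/s): [2.79, 2.79, 3.14, 3.14, 3.14, 3.14].

## Interface

Orientations are given as a unit quaternion [x, y, z, w].
In Python, from station import sense, snapshot, sign_off, tip_extent gives the robot as it stands. The module is installed in compiled form; this text tells all that it offers.
- The arm moves only by the tool servo_tool, never from a script. Its argument "rows" is a list of rows, each a list of 3 entries, a list of its own where there are three numbers: the shift along the tool's x, y, z in mm, then the turn about the tool's z in degrees, then the opening, from -1 (shut) to 1 (fully open), so that 0 is half open. A call has 1 to 8 rows; each row is the pose to reach, as a shift and turn from the pose measured when the call began, along the tool's axes at that moment; what a row does not reach only later rows make up. A row lasts 1/10 s, in which the tool goes at most 50 mm and 8.59 degrees, less where a joint would pass 70% of its speed; a pose out of reach is approached as far as the arm can. A call with a gripper value outside its range is refused whole. The fingers move at their own pace and stop on an object; "force" is the grip in N (left out, the last holds). Time passes only in rows, so rows that repeat a pose let the fingers close. It gives the time, the measured TCP pose, the force and the opening at its end, in the units of the state.
- sense(): the state, without advancing time (a new reading comes with each control period).
- snapshot(name): name is "scene" or "top" or "wrist"; returns a dict with "image" (384x512x3 uint8, blue, green, red), "z_map" (384x512 float32, m along the optical axis (not along the pixel's ray), 0 where there is no reading), "vertical_fov" (degrees; the focal length in pixels is half the picture's height over the tangent of half this angle, whatever the lens; pixels are square), "cx", "cy" (the principal point, pixels), "k1" (the pictures are not rectified: a ray, as slopes to the right and down, at radius r is drawn at 1 + k1 r^2 times it, then the intrinsics apply), "cam_to_world" (4x4, takes a point from camera to world coordinates). Camera axes: x right, y down, z forward; pixel columns grow to the right and rows downward; lengths in m; the calibration is good to about 2 mm. A picture is of the moment at which its call begins.
- sign_off(): hands the job in, once; it reports no verdict.
The state is a dict: "t": time; "q": joint angles; "qd": joint speeds; "tau": joint torques, N m; "tcp_pos": TCP position; "tool_rot": TCP orientation; "force": force on the tool from outside, world axes, zero at the start; "ft_torque": the same for the moment, N m; "finger_gap": opening from 0.0 (shut) to 1.0 (fully open).
Only numpy, scipy, OpenCV 4.12 (cv2) and the standard library are available. Lean on these libraries where they do the work, as an engineer would, in place of code of your own. Each camera call takes 0.05 s, during which the arm holds its last target. There are 200 camera calls.

## Task

Set the clear acrylic holder of sovereigns upright in the tray of the transfer carrier, then push the loaded carrier along its rails and round the bend until it is fully home against the end stop, with the stop's spring plunger pushed right in, and let go. Keep the carrier down on the track, do not force it against the rails or ram it into the stop, and leave the other valuables (watch, opera glasses, ring box, tankard, picture frame) where they are.

Things in the scene. Friction and masses are not known exactly. Their poses are not given: they have to be found in the camera images.
- track: Fixed L-shaped track: 6 mm bed, two rails (tops 20 mm above the table) 54 mm apart inside. Origin on the table at the bend's centre of curvature. Centre line in its own x, y (mm): first leg x = -120 from y = -205 to 0, heading +y (the carrier starts here); quarter circle of radius 120 about the origin to (0, 120); second leg y = 120, heading +x to a hatch portal 190 wide, 150 high at x = 205.
- carrier: Low trolley (0.5 kg) sliding easily (friction 0.25) on two round shoes 48 mm across, 90 mm apart, between the rails with 3 mm play each side. Origin on the bed midway between the shoes, x ahead (travel direction), z up. Tray plate 136 x 56 mm, rim top at z = 27 mm; rubber nose's front at x = 72 mm; upright push post at x = -45 mm, over the rear shoe's centre, so within 3 mm of the centre line.
- post (a point): On the axis of the carrier's push post, 66 mm above the carrier's underside (72 mm above the table), a good height to hold or push. Plain steel round, 18 mm diameter, from 22 to 80 mm above the carrier's underside. The loaded holder stands at least 32 mm ahead of this axis; its top is then 10 mm below this point. Axes as the carrier's.
- tray (a point): Centre of the tray's floor (28 mm above the table), 20 mm ahead of the carrier's origin. The tray's inside measures 66 mm along x and 46 mm along y, with a rim 5 mm high. Axes as the carrier's.
- holder_mid (a point): Centre of the clear acrylic coin holder, a block 56 mm along its x, 36 mm along its y and 34 mm high (z), with two stacks of gold sovereigns side by side along x; about 0.2 kg. It stands on the table at the start. Either way round will do in the tray.
- plunger (a joint): How far the end stop's spring plunger is pressed in, m: 0 out, 0.012 right in, when the carrier's nose meets the stop's face. A steel pin 31 mm above the table, 12 mm out of a grey block, 46 mm wide and high, clamped on the second leg with its face somewhere from x = 130 to 165 mm in the track's frame, elsewhere each time: feel for it. Its spring (0.5 N at most) cannot push the carrier back.
- glasses: Bystander: mother-of-pearl opera glasses standing on end, 94 x 42 mm, 62 mm high. Origin at the underside.
- ringbox: Bystander: small dark leather ring box, 56 x 56 mm, 42 mm high. Origin at the underside.
- watch: Bystander: gilt pocket watch lying flat inside the bend, 47 mm across, 13 mm high. Origin at the underside.
Not all that is in view belongs to the job. Leave any green look-alike of the carrier alone. Several things look just like the part that bears holder_mid: the one meant starts farthest to the robot's left.

How it is judged:
By the outcome, as a careful person would: the job done as asked, in the order asked, and still so for the second after the job is handed in, with the robot touching nothing.
It also fails if it takes over 72 s, if anything falls off the work surface, if the arm or the gripper's body presses on something with over 40 N, if the wrist force passes 120 N, or if a joint passes its speed limit or range.

## Working session

There is one attempt and no reset: what is moved stays moved. The work goes in short steps, Python scripts to look and compute and a tool call to move; the robot and the scene stay as the last step left them, time stands still between calls to the robot, and variables do not carry over. Pictures are saved under pics/ and viewed, about 8 in all and at most 12, crops included, and the job is handed in when it is done.

Besides the shell and the picture viewer there is one more tool, called after "Emit:" by a JSON object that holds its "fn" and its "kwargs". servo_tool: Moves the arm, as the interface text tells. Its arguments: {"type":"object","properties":{"rows":{"type":"array"},"force":{"type":"number"}},"required":["rows"]}

```bash
mkdir -p pics
cat > h.py <<'E'
import numpy as np,cv2
from station import sense,snapshot,sign_off,tip_extent
def load(name):
    s=snapshot(name); np.save('pics/'+name+'.npy',s,allow_pickle=True); return s
def get(name): return np.load('pics/'+name+'.npy',allow_pickle=True).item()
def K(s):
    f=192/np.tan(np.radians(s['vertical_fov'])/2); return np.array([[f,0,s['cx']],[0,f,s['cy']],[0,0,1.]])
def rays(s,uv):
    # small inversion of the radial lens
    p=(np.atleast_2d(uv).astype(float)-[s['cx'],s['cy']])/K(s)[0,0]; q=p.copy()
    for _ in range(30): q=p/(1+s['k1']*(q**2).sum(1,keepdims=True))
    return np.c_[q,np.ones(len(q))]
def onplane(s,uv,z):
    T=np.array(s['cam_to_world']); d=rays(s,uv)@T[:3,:3].T; o=T[:3,3]
    return o+d*((z-o[2])/d[:,2:3])
def depthpts(s,uv):
    uv=np.atleast_2d(uv); T=np.array(s['cam_to_world']); z=s['z_map'][uv[:,1].astype(int),uv[:,0].astype(int)]
    return (rays(s,uv)*z[:,None])@T[:3,:3].T+T[:3,3]
def project(s,P):
    T=np.linalg.inv(np.array(s['cam_to_world'])); p=np.atleast_2d(P)@T[:3,:3].T+T[:3,3]; q=p[:,:2]/p[:,2:]
    return q*(1+s['k1']*(q**2).sum(1,keepdims=True))*K(s)[0,0]+[s['cx'],s['cy']]
E
python3 - <<'E'
from h import *
for n in ['scene','top','wrist']:
    s=load(n); print(n,s['vertical_fov'],s['cx'],s['cy'],s['k1'],np.round(s['cam_to_world'],3).tolist())
a=get('scene')['image'];b=get('top')['image']
cv2.imwrite('pics/top.png',cv2.resize(b,(800,600),interpolation=cv2.INTER_CUBIC))
cv2.imwrite('pics/sw.png',np.vstack([np.hstack([a[:, :400],get('wrist')['image'][:, :400]])]) )
cv2.imwrite('pics/scene.png',cv2.resize(a,(800,600)))
print(sense(),tip_extent)
E
```

```text
scene 52.45754031720407 260.90263435640054 196.45548432125702 -0.08271640128149466 [[0.073, 0.789, -0.61, 1.217], [0.997, -0.058, 0.045, -0.056], [-0.0, -0.612, -0.791, 0.964], [0.0, 0.0, 0.0, 1.0]]
top 53.30837918378101 254.29397553772887 191.27259160327458 -0.0018369382291642169 [[-0.015, -0.997, 0.07, 0.459], [-0.999, 0.012, -0.031, 0.017], [0.03, -0.071, -0.997, 1.007], [0.0, 0.0, 0.0, 1.0]]
wrist 69.44366928134242 255.63236037778734 189.1731635981594 -0.05881098119912233 [[0.295, 0.915, 0.273, 0.113], [0.955, -0.282, -0.087, 0.619], [-0.003, 0.287, -0.958, 0.373], [0.0, 0.0, 0.0, 1.0]]
{'t': 0.15, 'q': array([ 1.09248954e+00,  5.28283387e-01,  1.43359793e+00,  2.44445796e-05,
        1.18139979e+00, -1.78499718e-01]), 'qd': array([ 0.00044377, -0.00099803, -0.00408308, -0.00096569, -0.00173854,
        0.00038197]), 'tau': array([ 1.08485117e-03, -4.42741120e+01, -1.78275847e+01, -2.19720350e-04,
        5.58516374e-03,  2.95677910e-05]), 'tcp_pos': array([0.18443491, 0.59690102, 0.40394247]), 'tool_rot': array([ 1.49347292e-01,  9.88784442e-01, -7.95462469e-04, -2.82988840e-04]), 'force': array([-0.92863307,  0.0303614 ,  0.59697341]), 'ft_torque': array([-0.00853926,  0.04522989,  0.02234774]), 'finger_gap': 0.9974529758846268} 0.1734
```

View pics/top.png

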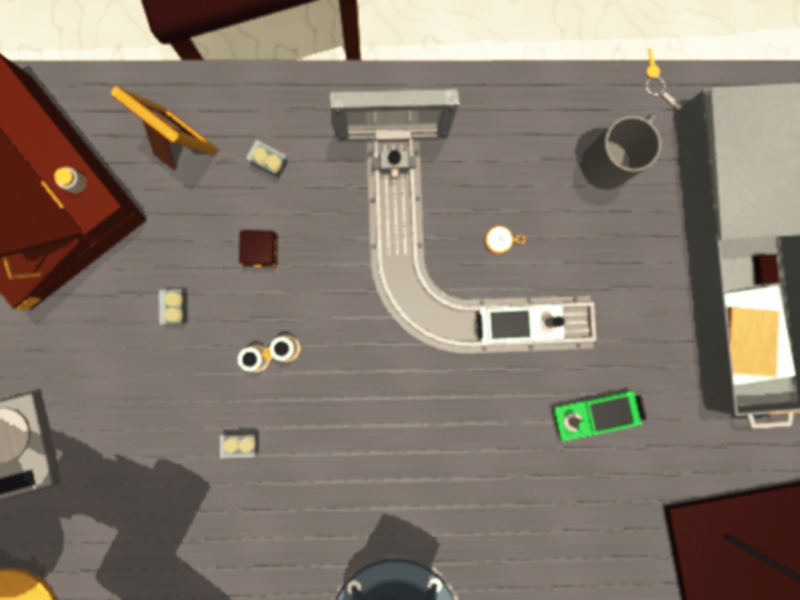

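View pics/scene.png

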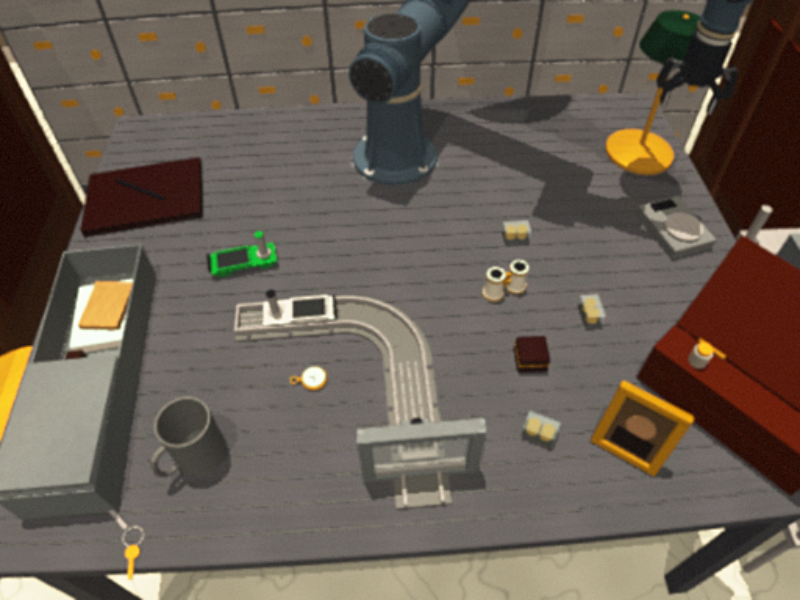

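Top view (800x600): the wanted holder (farthest left) is at (172,307) with stacks along the image vertical. The carrier is at (520,325) with its post at (553,321), the bend is near (400,300), and the stop block is at (395,157). The glasses are at (268,353), the ring box at (258,248) and the watch at (499,239).

Run:
```python
from h import *
s=get('top'); im=s['image']
vv,uu=np.mgrid[0:384,0:512]; uv=np.c_[uu.ravel(),vv.ravel()]
P=depthpts(s,uv).reshape(384,512,3)
H=P[...,2]
print('table h',np.median(H[230:250,250:300]), 'noise',H[230:250,250:300].std())
hsv=cv2.cvtColor(im,cv2.COLOR_BGR2HSV)
# coins
m=((hsv[...,0]>15)&(hsv[...,0]<35)&(hsv[...,1]>60)&(hsv[...,2]>140)).astype(np.uint8)
n,l,st,c=cv2.connectedComponentsWithStats(m)
for i in range(1,n):
    if 20<st[i,4]<600:
        w=onplane(s,c[i],0.03)[0]; pts=np.argwhere(l==i)[:,::-1].astype(np.float32)
        print('gold',c[i].round(1),st[i],w.round(4),'h',np.median(H[l==i]).round(4),cv2.minAreaRect(pts))
# holder profile
print('H holder',(H[184:212:2,98:124:2]*1000).astype(int))
# track: rail heights
for r in [150,158,165]:  # rows across 2nd leg
    print('row',r,(H[r,228:280]*1000).astype(int), im[r,228:280,1])
for cc in [355,370]:
    print('col',cc,(H[185:230,cc]*1000).astype(int), im[185:230,cc,1])
# post top
mm=(H>0.075)&(H<0.1); mm[:,:330]=0;mm[:190]=0;mm[225:]=0; mm[:,375:]=0
q=np.argwhere(mm)[:,::-1]; print('post',len(q),q.mean(0),onplane(s,q.mean(0),0.086),np.median(H[mm]))
```

```text
table h -0.0006725426646031485 noise 0.07783237235628633
gold [229.4  16.5] [228   0   3  34  35] [0.9924 0.0462 0.03  ] h -0.5872 ((229.46694946289062, 16.47081756591797), (33.06049728393555, 0.9980526566505432), 86.42366790771484)
gold [417.2  41.7] [413  31  10  19 114] [ 0.9236 -0.4542  0.03  ] h 0.0043 ((417.5, 40.0), (18.0, 9.0), 90.0)
gold [92.5 72.6] [ 70  55  45  36 400] [0.8416 0.4015 0.03  ] h 0.1471 ((92.36929321289062, 72.52813720703125), (52.79707336425781, 7.840810775756836), 38.04704284667969)
gold [119.1  80.8] [106  70  27  21 101] [0.8196 0.3329 0.03  ] h 0.0191 ((118.89761352539062, 80.62969207763672), (32.18019104003906, 3.4286980628967285), 38.290164947509766)
gold [170.5 101.6] [162  94  18  16 170] [0.764  0.2008 0.03  ] h 0.0337 ((170.2461395263672, 101.56922912597656), (19.845556259155273, 10.17084789276123), 29.74488067626953)
gold [ 40.9 112.6] [ 35 107  13  12 125] [0.737  0.5303 0.03  ] h 0.142 ((41.0, 112.5), (11.0, 12.0), 90.0)
gold [ 33.5 124.5] [ 27 117  14  16  36] [0.7063 0.548  0.03  ] h 0.1113 ((33.378055572509766, 124.59757232666016), (19.834068
[... 3179 characters left out ...]
1 27 24 84 84 83 86 84 83
 76 31 27 27 28 27 27 23 18 19  7  4  6  6  6  1 -1 -5 -3 -1  0] [116 118 118 122 143 169 177 176 175 193 239 253 254 254 254 253 249 205
  98  40  39  40  45  83 175 239 250 253 254 254 253 250 234 221 188 169
 177 179 166 141 125 122 121 121 121]
col 370 [ 2  0  0  0  0  8  7  1  9 20 22  7  8  1  6  7  8  6  3  8  7  4  7  4
  3  3  4  2  5  7  3  5 22 22  4  8  7  6  6 -1  0 -6  0  0  0] [110 114 118 122 138 156 158 154 177 221 216 173 169 177 189 209 208 185
 176 181 202 217 191 176 178 189 203 198 181 174 172 192 221 205 155 131
 130 134 134 123 119 119 121 121 122]
post 54 [357.09259259 205.7037037 ] [[ 0.48626939 -0.26029308  0.086     ]] 0.08499114847065864
```

```bash
cat >> h.py <<'E'
def cloud(s):
    vv,uu=np.mgrid[0:384,0:512]; return depthpts(s,np.c_[uu.ravel(),vv.ravel()]).reshape(384,512,3)
def to_track(p,t):
    c,k=np.cos(t[2]),np.sin(t[2]); return (np.atleast_2d(p)[:,:2]-t[:2])@np.array([[c,-k],[k,c]])
def to_world(p,t):
    c,k=np.cos(t[2]),np.sin(t[2]); return np.atleast_2d(p)@np.array([[c,k],[-k,c]])+t[:2]
def cdist(q):
    x,y=q[:,0],q[:,1]
    return np.where(y<0,-x-.12,np.where(x>0,y-.12,np.hypot(x,y)-.12))
E
python3 - <<'E'
from h import *
from scipy.optimize import least_squares
s=get('top'); P=cloud(s); H=P[...,2]; g=s['image'][...,1]
m=(H>.014)&(H<.026)&(g>190); m[:,:225]=0; m[:,385:]=0; m[:110]=0; m[235:]=0; m[185:,305:366]=0
m[140:165,300:345]=0
uv=np.argwhere(m)[:,::-1]; W=onplane(s,uv,.02)
f=lambda t: np.abs(cdist(to_track(W,t)))-t[3]
r=least_squares(f,[.62,-.13,0,.03],loss='soft_l1',f_scale=.002); t=r.x
print('track',t.round(4),len(W),'rms',np.sqrt(np.mean(f(t)**2)),np.median(np.abs(f(t)))); np.save('track.npy',t[:3])
post=onplane(s,[357.1,205.7],.086); print('post in track',to_track(post,t))
print('ends',to_world(np.array([[-.12,-.205],[.205,.12],[.13,.12],[.165,.12],[-.12,-.165],[-.12,-.1]]),t).round(4))
# nose / stop
mm=(H>.040)&(H<.055); mm[:,:236]=0; mm[:,272:]=0; mm[:90]=0; mm[130:]=0
q=to_track(P[mm],t); print('stop block',np.percentile(q,[2,50,98],axis=0).round(4))
for nm,(u0,u1,v0,v1),lo,hi in [('holder',(95,130,178,220),.024,.045),('glasses',(148,195,210,242),.05,.075),('ring',(150,180,143,175),.03,.055),('watch',(305,340,140,165),.007,.03),('mug',(365,430,65,125),.03,.2)]:
    mm=(H>lo)&(H<hi); k=np.zeros_like(mm); k[v0:v1,u0:u1]=1; mm&=k
    h=np.median(H[mm]); w=P[mm][:,:2].astype(np.float32)
    print(nm,h.round(4),cv2.minAreaRect(w),np.percentile(w,[1,99],axis=0).round(3).tolist())
E
```

```text
track [ 0.603  -0.1336  0.0231  0.0293] 594 rms 0.004417853149146595 0.00137432834706009
post in track [[-0.11960021 -0.12393886]]
ends [[ 0.4878 -0.3414]
 [ 0.8052 -0.0089]
 [ 0.7302 -0.0107]
 [ 0.7652 -0.0099]
 [ 0.4868 -0.3014]
 [ 0.4853 -0.2364]]
stop block [[0.1434 0.0972]
 [0.1524 0.1206]
 [0.1699 0.1409]]
holder 0.0334 ((0.5211294293403625, 0.35393545031547546), (0.036212701350450516, 0.05613216012716293), 89.97035217285156) [[0.493, 0.336], [0.549, 0.372]]
glasses 0.0612 ((0.4432232975959778, 0.19612140953540802), (0.03479674458503723, 0.08703217655420303), 17.56671714782715) [[0.42, 0.155], [0.468, 0.237]]
ring 0.0413 ((0.6148576140403748, 0.21572883427143097), (0.05646537244319916, 0.058414507657289505), 89.35588073730469) [[0.587, 0.188], [0.643, 0.243]]
watch 0.0122 ((0.6294949650764465, -0.19708509743213654), (0.043386757373809814, 0.06456031650304794), 3.263397693634033) [[0.608, -0.229], [0.65, -0.165]]
mug 0.0825 ((0.7609503269195557, -0.38500723242759705), (0.0869743824005127, 0.1043480932712555), 16.6766414642334) [[0.716, -0.42], [0.807, -0.334]]
```

Emit:
{"fn": "servo_tool", "kwargs": {"rows": [[[-49, -17, 19], -3, 1], [[-98, -33, 38], -6, 1], [[-147, -50, 58], -9, 1], [[-197, -66, 77], -12, 1], [[-246, -83, 96], -15, 1], [[-295, -100, 115], -17.2, 1], [[-344, -116, 134], -17.2, 1], [[-393, -133, 144], -17.2, 1]]}}

```text
t: 0.95
tcp_pos: [0.4904, 0.3748, 0.2687]
tool_rot: [-0.0, 1.0, -0.001, -0.001]
force: [0.2, 0.6, 0.8]
finger_gap: 1.003
```

```bash
cat >> h.py <<'E'
def az(st):  # azimuth (deg) of tool y, and tool axes
    from scipy.spatial.transform import Rotation as R
    M=R.from_quat(st['tool_rot']).as_matrix(); return np.degrees(np.arctan2(M[1,1],M[0,1])),M
def delta(goal):
    st=sense(); a,M=az(st); print('t',st['t'],'tcp',st['tcp_pos'].round(4),'azy',a.round(2),'tilt',M[:,2].round(4),'gap',round(st['finger_gap'],3),'F',st['force'].round(2))
    print('delta tool mm',((np.array(goal)-st['tcp_pos'])@M*1000).round(1))
E
python3 - <<'E'
from h import *
s=load('wrist'); P=cloud(s); H=P[...,2]
m=(H>.026)&(H<.042)&(np.hypot(P[...,0]-.521,P[...,1]-.354)<.05)
print(m.sum(),np.median(H[m]),cv2.minAreaRect(P[m][:,:2].astype(np.float32)),np.percentile(P[m][:,:2],[1,99],axis=0).round(4).tolist())
delta([.521,.354,.179])
E
```

```text
2818 0.03385238203109925 ((0.5196710228919983, 0.35654962062835693), (0.05645734816789627, 0.03611736744642258), 1.0280500650405884) [[0.492, 0.3391], [0.5467, 0.3746]]
t 1.0 tcp [0.4968 0.3705 0.2673] azy 89.76 tilt [ 0.0027 -0.0044 -1.    ] gap 0.996 F [ 5.38 -1.17 -0.57]
delta tool mm [-24.1 -16.   88.4]
```

Emit:
{"fn": "servo_tool", "kwargs": {"rows": [[[-23, -15, 20], 0, 1], [[-23, -15, 40], 0, 1], [[-23, -15, 60], 0, 1], [[-23, -15, 75], 0, 1], [[-23, -15, 88], 0, 1], [[-23, -15, 88], 0, 1], [[-23, -15, 88], 0, 1]]}}

```text
t: 1.7
tcp_pos: [0.5198, 0.3554, 0.1795]
tool_rot: [0.002, 1.0, -0.002, 0.001]
force: [-0.8, 0.6, 1.2]
finger_gap: 0.997
```

Run:
```python
from h import *
delta([.520,.3555,.179])
```

```text
t 1.7 tcp [0.5198 0.3554 0.1795] azy 89.79 tilt [ 0.0028 -0.0042 -1.    ] gap 0.997 F [-0.85  0.62  1.2 ]
delta tool mm [-0.2  0.1  0.5]
```

Emit:
{"fn": "servo_tool", "kwargs": {"rows": [[[0, 0, 0], 0, -1], [[0, 0, 0], 0, -1], [[0, 0, 0], 0, -1], [[0, 0, 0], 0, -1], [[0, 0, 0], 0, -1], [[0, 0, 0], 0, -1], [[0, 0, 0], 0, -1], [[0, 0, 0], 0, -1]], "force": 30}}

```text
t: 2.5
tcp_pos: [0.5201, 0.3556, 0.1804]
tool_rot: [0.002, 1.0, -0.002, 0.002]
force: [-1.6, 0.4, 4.6]
finger_gap: 0.418
```

Emit:
{"fn": "servo_tool", "kwargs": {"rows": [[[0, 0, -10], 0, -1], [[0, 0, -30], 0, -1], [[0, 0, -60], 0, -1], [[0, 0, -90], 0, -1], [[0, 0, -115], 0, -1], [[0, 0, -130], 0, -1], [[0, 0, -130], 0, -1], [[0, 0, -130], 0, -1]]}}

```text
t: 3.3
tcp_pos: [0.5191, 0.3558, 0.3097]
tool_rot: [0.002, 1.0, -0.002, 0.001]
force: [-0.4, -0.2, -3.3]
finger_gap: 0.42
```

Run:
```python
from h import *
delta([.4848,-.195,.31])
s=load('wrist'); cv2.imwrite('pics/w1.png',s['image'])
```

```text
t 3.3 tcp [0.5191 0.3558 0.3097] azy 89.79 tilt [ 0.0028 -0.0042 -1.    ] gap 0.42 F [-0.36 -0.24 -3.28]
delta tool mm [  32.3 -550.9    1.9]
```

View pics/w1.png

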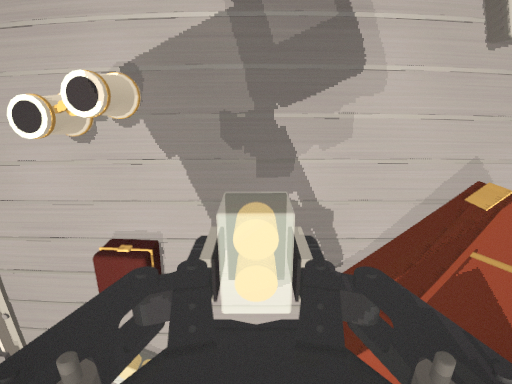

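Wrist view: the holder is gripped squarely between the pads at (257,250), with the glasses and ring box clear below.

Emit:
{"fn": "servo_tool", "kwargs": {"rows": [[[2, -35, 0], 5, -1], [[5, -80, 0], 13, -1], [[8, -125, 0], 21, -1], [[10, -170, 0], 29, -1], [[13, -215, 0], 37, -1], [[16, -260, 0], 45, -1], [[18, -305, 0], 53, -1], [[20, -350, 0], 61, -1]]}}

```text
t: 4.15
tcp_pos: [0.4968, 0.0041, 0.3092]
tool_rot: [0.512, 0.859, -0.002, 0.0]
force: [0.4, 0.1, -1.9]
finger_gap: 0.412
```

Run:
```python
from h import *
delta([.4848,-.195,.31])
```

```text
t 4.15 tcp [0.4968 0.0041 0.3092] azy 28.46 tilt [-0.0018 -0.0041 -1.    ] gap 0.412 F [ 0.41  0.07 -1.91]
delta tool mm [-169.3 -105.5    0. ]
```

Emit:
{"fn": "servo_tool", "kwargs": {"rows": [[[-35, -22, 0], 6, -1], [[-75, -47, 0], 13, -1], [[-115, -72, 0], 20, -1], [[-150, -94, 0], 27.2, -1], [[-169, -105, 0], 27.2, -1], [[-169, -105, 20], 27.2, -1], [[-169, -105, 40], 27.2, -1], [[-169, -105, 40], 27.2, -1]]}}

```text
t: 4.95
tcp_pos: [0.4835, -0.1943, 0.2666]
tool_rot: [0.7, 0.714, -0.003, -0.004]
force: [0.1, 0.8, -1.1]
finger_gap: 0.412
```

Run:
```python
from h import *
delta([.4848,-.195,.2094])
s=load('wrist'); b=load('top')
x,y,w,h=260,150,150,110
t=cv2.resize(b['image'][y:y+h,x:x+w],(512,375),interpolation=cv2.INTER_CUBIC)
cv2.imwrite('pics/w2.png',cv2.resize(np.vstack([s['image'],t]),(400,593),interpolation=cv2.INTER_AREA))
cv2.imwrite('pics/w2b.png',s['image'])
# expected tray corners at rim height projected in wrist
st=sense(); c=np.array([.4848,-.1953]); hd=np.array([-.0231,.9997]); n=np.array([.9997,.0231])
Q=[[*(c+a*.033*hd+k*.023*n),.033] for a,k in [(1,1),(1,-1),(-1,1),(-1,-1)]]
print('tray corners px',project(s,Q).round(1).tolist())
print('post px',project(s,[[*(c-.065*hd),.086]]).round(1), 'nose',project(s,[[*(c+.052*hd),.02]]).round(1))
```

```text
t 4.95 tcp [ 0.4835 -0.1943  0.2666] azy 1.2 tilt [-9.1e-03  8.0e-04 -1.0e+00] gap 0.412 F [ 0.13  0.8  -1.05]
delta tool mm [-0.8  1.8 57.2]
tray corners px [[292.6, 165.5], [230.9, 165.5], [289.6, 245.1], [233.2, 244.9]]
post px [[261.9 325. ]] nose [[261.6 137.9]]
```

View pics/w2b.png

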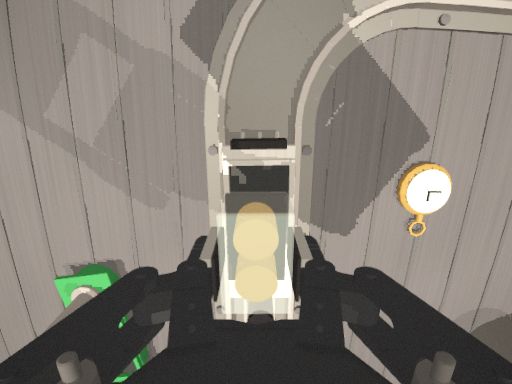

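Wrist view: the tray's front rim corners are at (228,163) and (290,163), within 2 px of prediction. The holder sits over the tray and in line with it.

Emit:
{"fn": "servo_tool", "kwargs": {"rows": [[[0, 0, 15], 0, -1], [[0, 0, 30], 0, -1], [[0, 0, 42], 0, -1], [[0, 0, 42], 0, -1], [[0, 0, 42], 0, -1], [[0, 0, 42], 0, -1]]}}

```text
t: 5.65
tcp_pos: [0.4848, -0.1946, 0.2276]
tool_rot: [0.699, 0.715, -0.002, -0.0]
force: [-0.5, -0.3, -1.8]
finger_gap: 0.414
```

Run:
```python
from h import *
delta([.484,-.1945,.2094])
```

```text
t 5.65 tcp [ 0.4848 -0.1946  0.2276] azy 1.27 tilt [-0.0033 -0.0032 -1.    ] gap 0.414 F [-0.48 -0.32 -1.82]
delta tool mm [ 0.2 -0.7 18.2]
```

Emit:
{"fn": "servo_tool", "kwargs": {"rows": [[[0, 0, 6], 0, -1], [[0, 0, 11], 0, -1], [[0, 0, 15], 0, -1], [[0, 0, 17], 0, -1], [[0, 0, 18], 0, -1], [[0, 0, 18], 0, -1], [[0, 0, 18], 0, -1]]}}

```text
t: 6.35
tcp_pos: [0.4847, -0.1947, 0.2096]
tool_rot: [0.699, 0.715, -0.002, -0.0]
force: [0.5, -0.2, -1.7]
finger_gap: 0.417
```

Run:
```python
from h import *
delta([.484,-.1945,.2094])
s=load('wrist'); cv2.imwrite('pics/w3.png',s['image'])
```

```text
t 6.35 tcp [ 0.4847 -0.1947  0.2096] azy 1.27 tilt [-0.0032 -0.0032 -1.    ] gap 0.417 F [ 0.51 -0.23 -1.74]
delta tool mm [ 0.2 -0.7  0.2]
```

View pics/w3.png

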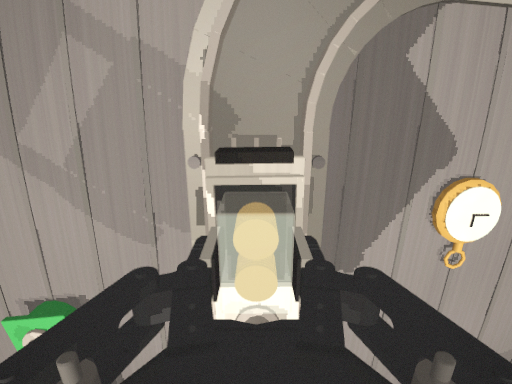

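Wrist view: the holder is inside the tray rim, spanning columns 217–295 against the tray's 213–297. It is still hanging by about a millimetre, so I'll lower it slightly and release.

Emit:
{"fn": "servo_tool", "kwargs": {"rows": [[[0, 0, 1], 0, -1], [[0, 0, 1.5], 0, -1], [[0, 0, 1.5], 0, -1]]}}

```text
t: 6.7
tcp_pos: [0.4848, -0.1947, 0.2083]
tool_rot: [0.699, 0.715, -0.002, 0.0]
force: [0.2, 0.5, -0.2]
finger_gap: 0.415
```

Emit:
{"fn": "servo_tool", "kwargs": {"rows": [[[0, 0, 0], 0, 0.2], [[0, 0, 0], 0, 0.4], [[0, 0, 0], 0, 0.6], [[0, 0, 0], 0, 0.6], [[0, 0, -20], 0, 0.6], [[0, 0, -50], 0, 0.6], [[0, 0, -80], 0, 0.6], [[0, 0, -80], 0, 0.6]]}}

```text
t: 7.5
tcp_pos: [0.4862, -0.1951, 0.2918]
tool_rot: [0.699, 0.715, -0.002, 0.004]
force: [0.2, -0.2, 0.5]
finger_gap: 0.801
```

Run:
```python
from h import *
delta([.484,-.1945,.2094])
t=np.load('track.npy')
s=load('wrist'); cv2.imwrite('pics/w4.png',s['image'])
P=cloud(s);H=P[...,2]
m=(H>.053)&(H<.069)&(np.hypot(P[...,0]-.484,P[...,1]+.195)<.05)
print('holder',m.sum(),np.median(H[m]),cv2.minAreaRect(P[m][:,:2].astype(np.float32)))
m=(H>.078)&(H<.092)&(np.hypot(P[...,0]-.486,P[...,1]+.26)<.025)
if m.sum()>5:
  w=P[m][:,:2]; print('post',m.sum(),np.median(H[m]),w.mean(0),to_track(w.mean(0),t))
  print((w.min(0)+w.max(0))/2)
```

```text
t 7.5 tcp [ 0.4862 -0.1951  0.2918] azy 1.29 tilt [ 0.0038 -0.0079 -1.    ] gap 0.801 F [ 0.17 -0.2   0.49]
delta tool mm [ 1.3 -2.4 82.4]
holder 3318 0.062014769803129796 ((0.48295581340789795, -0.1948506087064743), (0.03613714873790741, 0.05634165555238724), 1.9131584167480469)
post 506 0.08577664874223168 [ 0.48506294 -0.25761565] [[-0.12075282 -0.12121564]]
[ 0.48519138 -0.25931031]
```

View pics/w4.png

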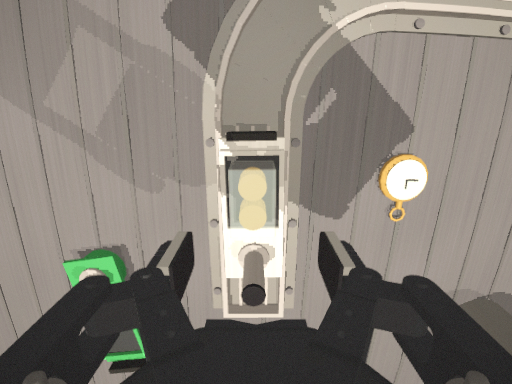

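Wrist view: the holder stands flat in the tray at (252,195), its top at z = 0.062 as it should be. The post is clear at (254,293). Next I'll straddle the post with the jaws along the direction of travel.

Emit:
{"fn": "servo_tool", "kwargs": {"rows": [[[-10, 0, 0], -8, -0.2], [[-20, 0, 0], -16, -0.2], [[-30, -1, 0], -24, -0.2], [[-40, -1, 0], -32, -0.2], [[-50, -1, 0], -40, -0.2], [[-60, -1, 0], -48, -0.2], [[-65, -1, 0], -56, -0.2], [[-65, -1, 0], -64, -0.2]]}}

```text
t: 8.35
tcp_pos: [0.4857, -0.2603, 0.2891]
tool_rot: [0.212, 0.977, -0.002, 0.0]
force: [0.3, 0.1, 0.8]
finger_gap: 0.398
```

Emit:
{"fn": "servo_tool", "kwargs": {"rows": [[[0, 0, 0], -8, -0.2], [[0, 0, 0], -16, -0.2], [[0, 0, 0], -24, -0.2], [[0, 0, 0], -26, -0.2], [[0, 0, 0], -26, -0.2], [[0, 0, 0], -26, -0.2]]}}

```text
t: 8.95
tcp_pos: [0.4854, -0.2602, 0.2882]
tool_rot: [-0.013, 1.0, -0.002, -0.001]
force: [-0.7, 0.1, 0.4]
finger_gap: 0.399
```

Run:
```python
from h import *
delta([.4855,-.2598,.238])
s=load('wrist'); 
P=cloud(s);H=P[...,2]
m=(H>.078)&(H<.092)&(np.hypot(P[...,0]-.486,P[...,1]+.26)<.03)
if m.sum()>5:
  w=P[m][:,:2]; print('post',m.sum(),np.median(H[m]),(w.min(0)+w.max(0))/2)
```

```text
t 8.95 tcp [ 0.4854 -0.2602  0.2882] azy 91.5 tilt [-0.002  -0.0037 -1.    ] gap 0.399 F [-0.73  0.07  0.36]
delta tool mm [-0.2  0.5 50.2]
post 619 0.08578758853041749 [ 0.48482014 -0.26003288]
```

Emit:
{"fn": "servo_tool", "kwargs": {"rows": [[[0, 0, 15], 0, -0.2], [[0, 0, 30], 0, -0.2], [[0, 0, 42], 0, -0.2], [[0, 0, 50], 0, -0.2], [[0, 0, 50], 0, -0.2], [[0, 0, 50], 0, -0.2]]}}

```text
t: 9.6
tcp_pos: [0.4855, -0.2605, 0.2384]
tool_rot: [-0.013, 1.0, -0.002, -0.001]
force: [-0.6, 0.2, -1.1]
finger_gap: 0.402
```

Run:
```python
from h import *
delta([.4855,-.2598,.238])
s=load('wrist'); cv2.imwrite('pics/w5.png',s['image'])
```

```text
t 9.6 tcp [ 0.4855 -0.2605  0.2384] azy 91.5 tilt [-0.0017 -0.004  -1.    ] gap 0.402 F [-0.59  0.22 -1.08]
delta tool mm [-0.   0.7  0.4]
```

View pics/w5.png

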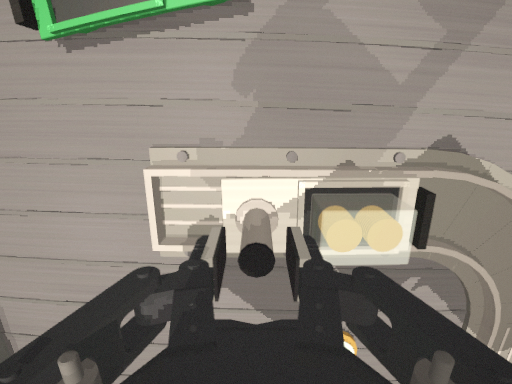

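Wrist view: the pads straddle the post at (257,255), clear of the holder. I'll narrow the jaws to a loose cage and plan the rows along the centre line.

```bash
cat > plan.py <<'E'
import sys
from h import *
t=np.load('track.npy')
def centre(s):
    L=.12*np.pi/2
    if s<0: p,h=[-.12,s],90
    elif s<L: a=s/.12; p,h=[-.12*np.cos(a),.12*np.sin(a)],90-np.degrees(a)
    else: p,h=[s-L,.12],0
    return to_world(p,t)[0],h+np.degrees(t[2])
st=sense(); a,M=az(st)
q=to_track(st['tcp_pos'],t)[0]
s0=q[1] if q[1]<0 else (q[0]+.12*np.pi/2 if q[0]>0 else .12*np.arctan2(q[1],-q[0]))
print('t',st['t'],'track',q.round(4),'off-centre mm',(cdist(q[None])*1e3).round(1),'s',round(s0*1e3,1),'azy',a.round(1),'z',st['tcp_pos'][2].round(4),'F',st['force'].round(1),'gap',round(st['finger_gap'],3))
step=float(sys.argv[1])/1e3; end=float(sys.argv[2])/1e3
rows=[]
for k in range(8):
    s=min(s0+step*(k+1),end); p,h=centre(s)
    d=(np.array([*p,.2385])-st['tcp_pos'])@M*1e3
    rows.append([d.round(1).tolist(),round(a-h,1),-0.44])
print(rows)
E
python3 plan.py 8 300
```

```text
t 9.65 track [-0.1203 -0.1242] off-centre mm [0.3] s -124.2 azy 91.5 z 0.2387 F [-0.1 -0.2 -0.5] gap 0.399
[[[-0.3, 8.0, 0.2], np.float64(0.2), -0.44], [[-0.3, 16.0, 0.1], np.float64(0.2), -0.44], [[-0.4, 24.0, 0.1], np.float64(0.2), -0.44], [[-0.4, 32.0, 0.1], np.float64(0.2), -0.44], [[-0.4, 40.0, 0.0], np.float64(0.2), -0.44], [[-0.4, 48.0, -0.0], np.float64(0.2), -0.44], [[-0.5, 56.0, -0.0], np.float64(0.2), -0.44], [[-0.5, 64.0, -0.1], np.float64(0.2), -0.44]]
```

Emit:
{"fn": "servo_tool", "kwargs": {"rows": [[[0, 0, 0], 0, -0.44], [[0, 0, 0], 0, -0.44], [[0, 3, 0], 0, -0.44], [[0, 6, 0], 0, -0.44], [[0, 12, 0], 0, -0.44], [[0, 19, 0], 0, -0.44], [[0, 27, 0], 0, -0.44], [[0, 34, 0], 0, -0.44]]}}

```text
t: 10.45
tcp_pos: [0.485, -0.2262, 0.239]
tool_rot: [-0.013, 1.0, -0.003, 0.0]
force: [0.9, -5.1, 3.8]
finger_gap: 0.281
```

```bash
python3 plan.py 8 300
```

```text
t 10.45 track [-0.1201 -0.0898] off-centre mm [0.1] s -89.8 azy 91.5 z 0.239 F [ 0.9 -5.1  3.8] gap 0.281
[[[-0.1, 8.0, 0.5], np.float64(0.2), -0.44], [[-0.1, 16.0, 0.4], np.float64(0.2), -0.44], [[-0.2, 24.0, 0.4], np.float64(0.2), -0.44], [[-0.2, 32.0, 0.3], np.float64(0.2), -0.44], [[-0.2, 40.0, 0.3], np.float64(0.2), -0.44], [[-0.3, 48.0, 0.2], np.float64(0.2), -0.44], [[-0.3, 56.0, 0.2], np.float64(0.2), -0.44], [[-0.3, 64.0, 0.2], np.float64(0.2), -0.44]]
```

Emit:
{"fn": "servo_tool", "kwargs": {"rows": [[[0, 6, 0], 0, -0.44], [[0, 12, 0], 0, -0.44], [[0, 18, 0], 0, -0.44], [[0, 24, 0], 0, -0.44], [[0, 30, 0], 0, -0.44]]}}

```text
t: 10.95
tcp_pos: [0.4844, -0.196, 0.239]
tool_rot: [-0.013, 1.0, -0.003, 0.001]
force: [0.9, -4.9, 3.1]
finger_gap: 0.284
```

```bash
python3 plan.py 8 300
python3 - <<'E'
from h import *
s=load('wrist'); cv2.imwrite('pics/w6.png',s['image']); print(sense()['force'])
E
```

```text
t 10.95 track [-0.12   -0.0596] off-centre mm [-0.] s -59.6 azy 91.5 z 0.239 F [ 0.9 -4.9  3.1] gap 0.284
[[[0.0, 8.0, 0.5], np.float64(0.2), -0.44], [[-0.0, 16.0, 0.4], np.float64(0.2), -0.44], [[-0.1, 24.0, 0.4], np.float64(0.2), -0.44], [[-0.1, 32.0, 0.3], np.float64(0.2), -0.44], [[-0.1, 40.0, 0.3], np.float64(0.2), -0.44], [[-0.1, 48.0, 0.2], np.float64(0.2), -0.44], [[-0.2, 56.0, 0.2], np.float64(0.2), -0.44], [[-0.3, 64.0, 0.1], np.float64(2.3), -0.44]]
[ 1.33535258 -2.77668934  1.46746325]
```

View pics/w6.png

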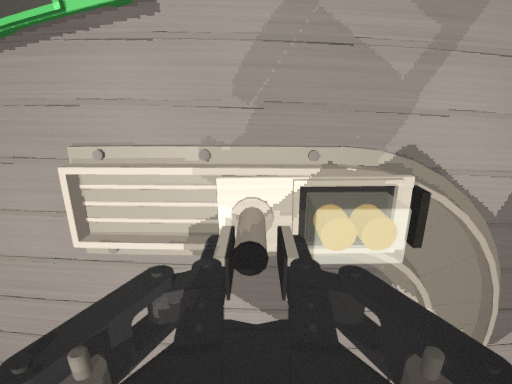

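Wrist view: the rear pad touches the post at (250,255), the holder is still seated, and forces are small. I'll carry on.

Emit:
{"fn": "servo_tool", "kwargs": {"rows": [[[0, 8, 0], 0, -0.44], [[0, 16, 0], 0, -0.44], [[0, 24, 0], 0, -0.44], [[0, 32, 0], 0, -0.44], [[0, 40, 0], 0, -0.44], [[0, 48, 0], 0, -0.44], [[0, 56, 0], 0, -0.44]]}}

```text
t: 11.7
tcp_pos: [0.4826, -0.1387, 0.2388]
tool_rot: [-0.014, 1.0, -0.003, 0.0]
force: [0.3, -6.4, 5.2]
finger_gap: 0.28
```

```bash
python3 plan.py 6 300
```

```text
t 11.7 track [-0.1205 -0.0023] off-centre mm [0.5] s -2.3 azy 91.6 z 0.2388 F [ 0.3 -6.4  5.2] gap 0.28
[[[-0.6, 6.0, 0.3], np.float64(2.0), -0.44], [[-0.9, 12.0, 0.2], np.float64(4.9), -0.44], [[-1.6, 18.0, 0.2], np.float64(7.7), -0.44], [[-2.5, 23.9, 0.2], np.float64(10.6), -0.44], [[-3.8, 29.7, 0.1], np.float64(13.5), -0.44], [[-5.3, 35.5, 0.1], np.float64(16.3), -0.44], [[-7.2, 41.3, 0.1], np.float64(19.2), -0.44], [[-9.3, 46.9, 0.0], np.float64(22.1), -0.44]]
```

Emit:
{"fn": "servo_tool", "kwargs": {"rows": [[[-0.6, 6, 0], 2, -0.44], [[-0.9, 12, 0], 4.9, -0.44], [[-1.6, 18, 0], 7.7, -0.44], [[-2.5, 24, 0], 10.6, -0.44], [[-3.8, 29.7, 0], 13.5, -0.44], [[-5.3, 35.5, 0], 16.3, -0.44], [[-7.2, 41.3, 0], 19.2, -0.44], [[-9.3, 46.9, 0], 22.1, -0.44]]}}

```text
t: 12.5
tcp_pos: [0.4895, -0.0914, 0.2387]
tool_rot: [0.179, 0.984, -0.003, -0.001]
force: [-4.0, -8.2, 7.3]
finger_gap: 0.282
```

```bash
python3 plan.py 6 300
```

```text
t 12.5 track [-0.1125  0.0449] off-centre mm [1.1] s 45.5 azy 69.4 z 0.2387 F [-4.  -8.2  7.3] gap 0.282
[[[-1.3, 6.0, 0.2], np.float64(2.7), -0.44], [[-1.7, 12.0, 0.1], np.float64(5.6), -0.44], [[-2.4, 17.9, 0.1], np.float64(8.4), -0.44], [[-3.5, 23.9, 0.0], np.float64(11.3), -0.44], [[-4.8, 29.7, -0.0], np.float64(14.2), -0.44], [[-6.4, 35.5, -0.1], np.float64(17.0), -0.44], [[-8.3, 41.2, -0.1], np.float64(19.9), -0.44], [[-10.5, 46.8, -0.1], np.float64(22.8), -0.44]]
```

Emit:
{"fn": "servo_tool", "kwargs": {"rows": [[[-1.3, 6, 0], 2.7, -0.44], [[-1.7, 12, 0], 5.6, -0.44], [[-2.4, 17.9, 0], 8.4, -0.44], [[-3.5, 23.9, 0], 11.3, -0.44], [[-4.8, 29.7, 0], 14.2, -0.44], [[-6.4, 35.5, 0], 17, -0.44]]}}

```text
t: 13.1
tcp_pos: [0.5055, -0.0595, 0.2381]
tool_rot: [0.323, 0.946, -0.004, -0.005]
force: [-4.5, -5.0, 5.5]
finger_gap: 0.284
```

```bash
python3 - <<'E'
from h import *
load('wrist');s=load('wrist'); cv2.imwrite('pics/w7.png',s['image'])
P=cloud(s);H=P[...,2]; st=sense(); print(st['force'])
hh=H[(H>.056)&(H<.068)&(np.hypot(P[...,0]-st['tcp_pos'][0],P[...,1]-st['tcp_pos'][1])<.11)]; print('holder top',len(hh),np.median(hh))
E
python3 plan.py 5 300
```

```text
[-2.14932953 -0.5445574   0.77740707]
holder top 3017 0.06172513468359664
t 13.2 track [-0.0952  0.077 ] off-centre mm [2.4] s 81.6 azy 52.4 z 0.2379 F [-2.1 -0.5  0.8] gap 0.277
[[[-2.6, 5.0, -0.7], np.float64(2.4), -0.44], [[-2.9, 10.0, -0.7], np.float64(4.8), -0.44], [[-3.4, 15.0, -0.8], np.float64(7.2), -0.44], [[-4.1, 19.9, -0.8], np.float64(9.6), -0.44], [[-5.1, 24.8, -0.9], np.float64(12.0), -0.44], [[-6.2, 29.7, -0.9], np.float64(14.4), -0.44], [[-7.5, 34.5, -1.0], np.float64(16.8), -0.44], [[-9.1, 39.2, -1.0], np.float64(19.2), -0.44]]
```

View pics/w7.png

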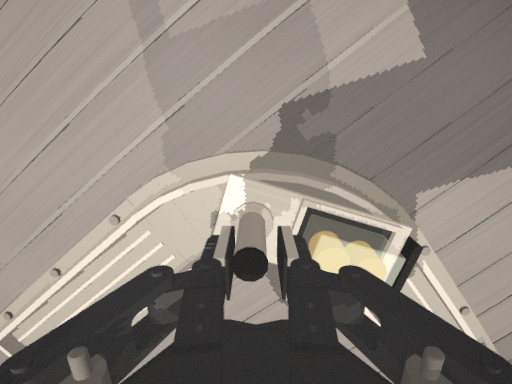

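Wrist view: mid-bend, the post is at (250,262) between the pads and the holder is still seated with its top at 0.062. Forces settle to about 2 N at rest.

Emit:
{"fn": "servo_tool", "kwargs": {"rows": [[[-1.5, 5, 0], 2.4, -0.44], [[-2.9, 10, 0], 4.8, -0.44], [[-3.4, 15, 0], 7.2, -0.44], [[-4.1, 19.9, 0], 9.6, -0.44], [[-5.1, 24.8, 0], 12, -0.44], [[-6.2, 29.7, 0], 14.4, -0.44], [[-7.5, 34.5, 0], 16.8, -0.44], [[-9.1, 39.2, 0], 19.2, -0.44]]}}

```text
t: 14.0
tcp_pos: [0.5343, -0.0325, 0.2367]
tool_rot: [0.475, 0.88, -0.005, -0.008]
force: [-5.7, -3.5, 3.8]
finger_gap: 0.281
```

```bash
python3 plan.py 5 300
```

```text
t 14.0 track [-0.0663  0.1027] off-centre mm [2.2] s 119.7 azy 33.2 z 0.2367 F [-5.7 -3.5  3.8] gap 0.281
[[[-2.2, 5.0, -1.9], np.float64(1.4), -0.44], [[-2.5, 10.0, -2.0], np.float64(3.8), -0.44], [[-2.9, 15.0, -2.1], np.float64(6.2), -0.44], [[-3.5, 19.9, -2.1], np.float64(8.6), -0.44], [[-4.4, 24.9, -2.2], np.float64(11.0), -0.44], [[-5.5, 29.7, -2.3], np.float64(13.4), -0.44], [[-6.7, 34.6, -2.4], np.float64(15.8), -0.44], [[-8.2, 39.4, -2.5], np.float64(18.1), -0.44]]
```

Emit:
{"fn": "servo_tool", "kwargs": {"rows": [[[-1.5, 5, 0], 1.4, -0.44], [[-2.5, 10, 0], 3.8, -0.44], [[-2.9, 15, 0], 6.2, -0.44], [[-3.5, 19.9, 0], 8.6, -0.44], [[-4.4, 24.9, 0], 11, -0.44], [[-5.5, 29.7, 0], 13.4, -0.44], [[-6.7, 34.6, 0], 15.8, -0.44], [[-8.2, 39.4, 0], 18.1, -0.44]]}}

```text
t: 14.8
tcp_pos: [0.5689, -0.0167, 0.235]
tool_rot: [0.608, 0.794, -0.009, -0.012]
force: [-5.2, -1.7, 4.9]
finger_gap: 0.276
```

```bash
python3 plan.py 5 191; python3 -c "
from h import *
delta([0,0,0])"
```

```text
t 14.8 track [-0.0314  0.1177] off-centre mm [1.8] s 157.2 azy 15.1 z 0.235 F [-5.2 -1.7  4.9] gap 0.276
[[[-1.8, 4.9, -3.7], np.float64(1.2), -0.44], [[-2.0, 9.9, -3.8], np.float64(3.6), -0.44], [[-2.4, 14.9, -4.0], np.float64(6.0), -0.44], [[-3.1, 19.9, -4.1], np.float64(8.4), -0.44], [[-3.9, 24.8, -4.3], np.float64(10.8), -0.44], [[-4.9, 29.7, -4.4], np.float64(13.2), -0.44], [[-5.8, 33.3, -4.5], np.float64(13.8), -0.44], [[-5.8, 33.3, -4.5], np.float64(13.8), -0.44]]
t 14.8 tcp [ 0.5689 -0.0167  0.235 ] azy 15.11 tilt [-0.0299  0.0011 -0.9996] gap 0.276 F [-5.19 -1.71  4.87]
delta tool mm [ 162.2 -537.9  251.9]
```

Emit:
{"fn": "servo_tool", "kwargs": {"rows": [[[-1, 5, 0], 1.2, -0.44], [[-1.8, 9.9, -0.3], 3.6, -0.44], [[-2.3, 14.9, -0.5], 6, -0.44], [[-3, 19.9, -0.7], 8.4, -0.44], [[-3.9, 24.8, -0.9], 10.8, -0.44], [[-4.9, 29.7, -1], 13.2, -0.44], [[-4.9, 29.7, -1], 13.8, -0.44]]}}

```text
t: 15.5
tcp_pos: [0.5981, -0.0129, 0.2341]
tool_rot: [0.699, 0.715, -0.011, -0.013]
force: [-1.9, 0.0, 0.7]
finger_gap: 0.281
```

Run:
```python
from h import *
delta([0,0,0])
s=load('wrist'); b=load('top'); print(sense()['force'])
cv2.imwrite('pics/w8.png',s['image'])
t=np.load('track.npy'); P=cloud(b);H=P[...,2]
m=(H>.038)&(H<.055); q=to_track(P[m],t); k=(np.abs(q[:,1]-.12)<.02)&(q[:,0]>.1)&(q[:,0]<.18); print('block',k.sum(),np.percentile(q[k,0],[1,5,95]).round(4) if k.sum() else '')
P=cloud(s);H=P[...,2];q=to_track(P.reshape(-1,3),t).reshape(384,512,2)
m=(H>.04)&(H<.05)&(np.abs(q[...,1]-.12)<.022)&(q[...,0]>.1)&(q[...,0]<.2); print('block wrist',m.sum(),np.percentile(q[m][:,0],[1,5,95]).round(4) if m.sum() else '')
m=(H>.057)&(H<.067)&(np.abs(q[...,1]-.12)<.03)&(q[...,0]>0)&(q[...,0]<.12); print('holder',m.sum(),np.median(H[m]), np.percentile(q[m],[1,99],axis=0).round(4))
```

```text
t 15.5 tcp [ 0.5981 -0.0129  0.2341] azy 1.3 tilt [-0.0335  0.0029 -0.9994] gap 0.281 F [-1.94  0.01  0.72]
delta tool mm [  25.5 -589.5  254. ]
[-1.77099623  0.82215388 -0.9227285 ]
block 120 [0.1423 0.1431 0.1695]
block wrist 1550 [0.1005 0.1022 0.155 ]
holder 5893 0.06185121122504561 [[0.0092 0.1068]
 [0.0803 0.1421]]
```

View pics/w8.png

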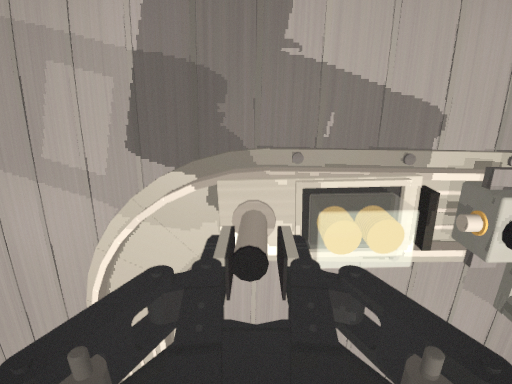

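Wrist view: the carrier is straight on the second leg, with its nose front at column 438 and the pin tip at column 455. I estimate about 25–34 mm to the face, so I'll approach slowly by feel.

Emit:
{"fn": "servo_tool", "kwargs": {"rows": [[[0, 3, -0.1], 0, -0.44], [[0, 6, -0.2], 0, -0.44], [[0, 9, -0.3], 0, -0.44], [[0, 12, -0.4], 0, -0.44], [[0, 15, -0.5], 0, -0.44], [[0, 17, -0.5], 0, -0.44]]}}

```text
t: 16.2
tcp_pos: [0.6155, -0.0127, 0.2341]
tool_rot: [0.699, 0.715, -0.01, -0.012]
force: [-2.6, 0.2, -1.3]
finger_gap: 0.28
```

Emit:
{"fn": "servo_tool", "kwargs": {"rows": [[[0, 1, 0], 0, -0.44], [[0, 2, 0], 0, -0.44], [[0, 3, -0.1], 0, -0.44], [[0, 4, -0.1], 0, -0.44]]}}

```text
t: 16.6
tcp_pos: [0.6196, -0.0126, 0.2341]
tool_rot: [0.699, 0.715, -0.01, -0.012]
force: [-3.0, 0.2, 0.5]
finger_gap: 0.282
```

Emit:
{"fn": "servo_tool", "kwargs": {"rows": [[[0, 1, 0], 0, -0.44], [[0, 2, 0], 0, -0.44], [[0, 3, -0.1], 0, -0.44]]}}

```text
t: 16.9
tcp_pos: [0.6226, -0.0125, 0.2341]
tool_rot: [0.699, 0.715, -0.01, -0.012]
force: [-2.0, 0.8, -0.7]
finger_gap: 0.28
```

Emit:
{"fn": "servo_tool", "kwargs": {"rows": [[[0, 1, 0], 0, -0.44], [[0, 2, 0], 0, -0.44], [[0, 3, 0], 0, -0.44]]}}

```text
t: 17.2
tcp_pos: [0.6256, -0.0124, 0.234]
tool_rot: [0.699, 0.715, -0.01, -0.012]
force: [-2.9, -1.4, 1.1]
finger_gap: 0.28
```

Run:
```python
from h import *
delta([0,0,0])
s=load('wrist'); print(sense()['force']); cv2.imwrite('pics/w9.png',cv2.resize(s['image'][130:300,380:512],(528,680))[:590])
```

```text
t 17.2 tcp [ 0.6256 -0.0124  0.234 ] azy 1.34 tilt [-0.0324  0.0026 -0.9995] gap 0.28 F [-2.86 -1.43  1.1 ]
delta tool mm [  26.3 -617.3  254.2]
[-3.16479952  0.87539763 -0.05702945]
```

View pics/w9.png

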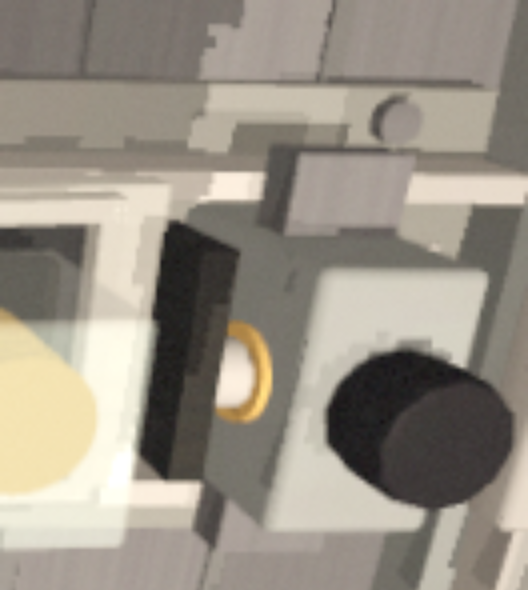

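Wrist crop: the pin is partly pressed, with about 4–6 mm left between nose and block face.

Emit:
{"fn": "servo_tool", "kwargs": {"rows": [[[0, 0.8, 0], 0, -0.44], [[0, 1.6, 0], 0, -0.44], [[0, 2.4, 0], 0, -0.44]]}}

```text
t: 17.55
tcp_pos: [0.6282, -0.0124, 0.234]
tool_rot: [0.699, 0.715, -0.01, -0.012]
force: [-4.2, -1.2, 1.7]
finger_gap: 0.281
```

Emit:
{"fn": "servo_tool", "kwargs": {"rows": [[[0, 0.5, 0], 0, -0.44], [[0, 1, 0], 0, -0.44], [[0, 1, 0], 0, -0.44]]}}

```text
t: 17.85
tcp_pos: [0.6292, -0.0123, 0.234]
tool_rot: [0.699, 0.715, -0.01, -0.012]
force: [-2.3, -0.2, 0.9]
finger_gap: 0.279
```

Emit:
{"fn": "servo_tool", "kwargs": {"rows": [[[0, 0.5, 0], 0, -0.44], [[0, 1, 0], 0, -0.44], [[0, 1, 0], 0, -0.44]]}}

```text
t: 18.15
tcp_pos: [0.6303, -0.0123, 0.234]
tool_rot: [0.699, 0.715, -0.01, -0.012]
force: [-3.4, 0.4, 0.7]
finger_gap: 0.279
```

Emit:
{"fn": "servo_tool", "kwargs": {"rows": [[[0, 0.5, 0], 0, -0.44], [[0, 1, 0], 0, -0.44], [[0, 1, 0], 0, -0.44]]}}

```text
t: 18.45
tcp_pos: [0.6314, -0.0123, 0.234]
tool_rot: [0.699, 0.715, -0.01, -0.012]
force: [-3.1, -0.2, 1.0]
finger_gap: 0.282
```

Run:
```python
from h import *
delta([0,0,0])
s=load('wrist'); print(sense()['force']); cv2.imwrite('pics/w10.png',cv2.resize(s['image'][130:300,380:512],(528,680))[:590])
```

```text
t 18.45 tcp [ 0.6314 -0.0123  0.234 ] azy 1.35 tilt [-0.0318  0.0026 -0.9995] gap 0.282 F [-3.11 -0.16  1.03]
delta tool mm [  26.3 -623.1  254. ]
[-3.53586021 -0.05374639  0.75257844]
```

View pics/w10.png

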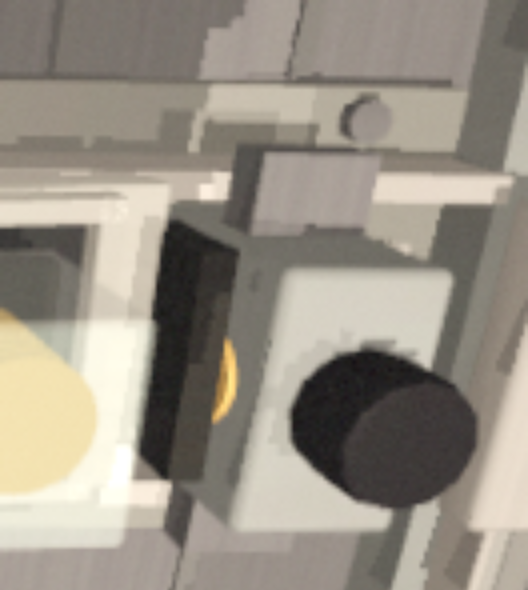

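Wrist crop: the brass ring is still partly visible past the nose, so a few millimetres remain.

Emit:
{"fn": "servo_tool", "kwargs": {"rows": [[[0, 0.5, 0], 0, -0.44], [[0, 1, 0], 0, -0.44], [[0, 1, 0], 0, -0.44]]}}

```text
t: 18.8
tcp_pos: [0.6324, -0.0122, 0.234]
tool_rot: [0.699, 0.715, -0.01, -0.012]
force: [-3.4, 0.3, 1.6]
finger_gap: 0.285
```

Emit:
{"fn": "servo_tool", "kwargs": {"rows": [[[0, 0.5, 0], 0, -0.44], [[0, 1, 0], 0, -0.44], [[0, 1, 0], 0, -0.44]]}}

```text
t: 19.1
tcp_pos: [0.6335, -0.0122, 0.234]
tool_rot: [0.699, 0.715, -0.01, -0.012]
force: [-3.8, 0.2, 2.2]
finger_gap: 0.284
```

Emit:
{"fn": "servo_tool", "kwargs": {"rows": [[[0, 0.5, 0], 0, -0.44], [[0, 1, 0], 0, -0.44], [[0, 1, 0], 0, -0.44]]}}

```text
t: 19.4
tcp_pos: [0.6343, -0.0122, 0.2339]
tool_rot: [0.699, 0.715, -0.01, -0.013]
force: [-5.7, -0.0, 3.2]
finger_gap: 0.281
```

Emit:
{"fn": "servo_tool", "kwargs": {"rows": [[[0, 0.4, 0], 0, -0.44], [[0, 0.8, 0], 0, -0.44], [[0, 0.8, 0], 0, -0.44]]}}

```text
t: 19.7
tcp_pos: [0.6346, -0.0122, 0.2339]
tool_rot: [0.699, 0.715, -0.011, -0.013]
force: [-6.1, -0.4, 3.4]
finger_gap: 0.278
```

Emit:
{"fn": "servo_tool", "kwargs": {"rows": [[[0, 0.4, 0], 0, -0.44], [[0, 0.8, 0], 0, -0.44], [[0, 0.8, 0], 0, -0.44]]}}

```text
t: 20.0
tcp_pos: [0.6349, -0.0122, 0.2339]
tool_rot: [0.698, 0.715, -0.012, -0.014]
force: [-5.7, 0.1, 3.2]
finger_gap: 0.284
```

Emit:
{"fn": "servo_tool", "kwargs": {"rows": [[[0, 0.8, 0], 0, -0.44], [[0, 1.6, 0], 0, -0.44], [[0, 2, 0], 0, -0.44], [[0, 2, 0], 0, -0.44]]}}

```text
t: 20.4
tcp_pos: [0.6357, -0.0122, 0.2338]
tool_rot: [0.698, 0.716, -0.013, -0.016]
force: [-8.2, -0.6, 4.4]
finger_gap: 0.279
```

Run:
```python
from h import *
delta([0,0,0])
s=load('wrist'); print(sense()['force']); cv2.imwrite('pics/w11.png',cv2.resize(s['image'][130:300,380:512],(528,680))[:590])
P=cloud(s);H=P[...,2]; m=(H>.057)&(H<.067);print(np.median(H[m]))
```

```text
t 20.4 tcp [ 0.6357 -0.0122  0.2338] azy 1.4 tilt [-0.0411  0.0026 -0.9992] gap 0.279 F [-8.23 -0.6   4.41]
delta tool mm [  26.7 -625.1  259.7]
[-7.5919024  -1.82303164  4.9625161 ]
0.06173553288713714
```

Run:
```python
from h import *
for n in ['w9','w10','w11']:
    im=cv2.imread(f'pics/{n}.png'); h=cv2.cvtColor(im,cv2.COLOR_BGR2HSV)
    r=h[300:450,195:290]; y=(r[...,0]>12)&(r[...,0]<30)&(r[...,1]>110)&(r[...,2]>120)
    g=im[240:520:40,150:300:8,1]; print(n,'ring px',y.sum()); print(im[[260,300,380,460],150:300:6,1])
```

```text
w9 ring px 2087
[[197 177  36  33  29  31  34  33  36  47  47  51  50  49  57 101 113 114
  116 115 114 113 113 111 114]
 [179  68  34  34  30  32  34  38  51  49  48  52  49  62 111 115 114 115
  115 115 116 115 116 117 115]
 [ 89  36  32  31  34  36  74  72  73  69  70 108 233 240 240 239 238 201
  141 206 201 115 117 116 120]
 [ 42  34  33  43  72  73  73  74  72  89 115 116 116 115 114 116 118 116
  115 112  98 125 178 197 209]]
w10 ring px 1130
[[196 171  35  30  37  32  31  35  34  49  51  50  52  49  56 103 113 114
  113 114 113 113 111 111 111]
 [170  57  36  37  32  34  33  30  48  50  51  67  71  74 113 116 116 115
  116 115 116 140 179 198 209]
 [ 90  33  34  30  34  35  66  70  70  69  71  80 130 200 205 127 117 114
  118 163 196 206 202 194 194]
 [ 36  35  31  45  74  72  70  72  71  88 116 116 115 113 101 109 170 195
  209 212 210 212 211 210 210]]
w11 ring px 0
[[209 195 171  62  29  31  35  33  30  37  47  47  48  49  50  55  87 104
  108 109 109 108 108 108 108]
 [196 173  51  33  36  31  35  37  35  46  50  52  52  55  54  98 114 115
  115 132 172 193 207 208 208]
 [159  60  35  33  29  35  36  48  51  49  62  68  75 109 115 114 122 162
  190 202 206 193 194 190 170]
 [ 39  33  29  35  40  65  69  70  72  72  77 114 109 103 150 187 204 210
  209 209 204 204 197 153  51]]
```

Run:
```python
from h import *
t=np.load('track.npy'); s=get('wrist'); P=cloud(s); q=to_track(P.reshape(-1,3),t).reshape(384,512,2); H=P[...,2]
for r in [190,205,220,232]:
    print(r,[(u,int(q[r,u,0]*1e3),int(H[r,u]*1e3),int(s['image'][r,u,1])) for u in range(410,460,2)])
```

```text
190 [(410, 125, 31, 220), (412, 128, 28, 222), (414, 130, 27, 224), (416, 132, 26, 224), (418, 132, 27, 194), (420, 134, 26, 195), (422, 134, 29, 60), (424, 134, 32, 36), (426, 136, 31, 41), (428, 137, 31, 38), (430, 139, 30, 33), (432, 139, 32, 38), (434, 143, 28, 67), (436, 143, 29, 99), (438, 145, 29, 109), (440, 147, 28, 108), (442, 33, 203, 106), (444, 150, 28, 107), (446, 151, 27, 106), (448, 152, 28, 108), (450, 154, 28, 105), (452, 155, 28, 106), (454, 156, 28, 106), (456, 158, 28, 109), (458, 159, 28, 108)]
205 [(410, 115, 53, 202), (412, 130, 28, 215), (414, 132, 27, 222), (416, 133, 27, 195), (418, 134, 27, 195), (420, 134, 30, 48), (422, 135, 30, 32), (424, 135, 33, 32), (426, 134, 36, 34), (428, 135, 38, 38), (430, 134, 41, 45), (432, 136, 39, 49), (434, 138, 39, 50), (436, 138, 40, 54), (438, 140, 39, 50), (440, 142, 39, 119), (442, 142, 40, 113), (444, 142, 42, 113), (446, 142, 44, 143), (448, 143, 44, 189), (450, 144, 45, 207), (452, 145, 44, 208), (454, 146, 46, 208), (456, 148, 44, 208), (458, 148, 46, 208)]
220 [(410, 112, 61, 251), (412, 113, 61, 249), (414, 114, 
[... 278 characters left out ...]
, 142, 44, 123), (444, 142, 45, 168), (446, 144, 44, 197), (448, 144, 46, 208), (450, 146, 45, 209), (452, 147, 46, 192), (454, 147, 47, 194), (456, 149, 46, 193), (458, 150, 46, 191)]
232 [(410, 113, 61, 248), (412, 114, 62, 237), (414, 115, 61, 236), (416, 116, 61, 160), (418, 135, 31, 32), (420, 136, 33, 33), (422, 136, 35, 36), (424, 136, 37, 28), (426, 135, 40, 45), (428, 137, 39, 44), (430, 138, 40, 53), (432, 140, 39, 72), (434, 141, 39, 66), (436, 142, 40, 117), (438, 142, 42, 117), (440, 143, 42, 112), (442, 143, 44, 176), (444, 144, 45, 189), (446, 144, 46, 193), (448, 146, 46, 191), (450, 146, 47, 89), (452, 146, 49, 27), (454, 147, 49, 25), (456, 147, 51, 31), (458, 147, 52, 29)]
```

Depth from the wrist camera shows the nose top running straight into the block face at x = 142 mm, and the tip stalled while force rose to 8 N. I'll give one last gentle press, then open and lift clear.

Emit:
{"fn": "servo_tool", "kwargs": {"rows": [[[0, 0.7, 0], 0, -0.44], [[0, 1, 0], 0, -0.44]]}}

```text
t: 20.65
tcp_pos: [0.6361, -0.0122, 0.2337]
tool_rot: [0.698, 0.716, -0.014, -0.017]
force: [-7.0, -0.9, 4.5]
finger_gap: 0.278
```

Emit:
{"fn": "servo_tool", "kwargs": {"rows": [[[0, 0, 0], 0, -0.35], [[0, -0.5, 0], 0, -0.25], [[0, -1, 0], 0, -0.15], [[0, -2, 0], 0, -0.1], [[0, -2, 0], 0, -0.1], [[0, -2, 0], 0, -0.1]]}}

```text
t: 21.25
tcp_pos: [0.6342, -0.0122, 0.2338]
tool_rot: [0.698, 0.716, -0.014, -0.016]
force: [0.7, -0.0, 0.9]
finger_gap: 0.451
```

Emit:
{"fn": "servo_tool", "kwargs": {"rows": [[[0, 0, -8], 0, -0.1], [[0, -1, -20], 0, -0.1], [[0, -2, -40], 0, -0.1], [[0, -4, -80], 0, -0.1], [[0, -6, -120], 0, -0.1], [[0, -6, -140], 0, -0.1], [[0, -6, -140], 0, -0.1]]}}

```text
t: 21.95
tcp_pos: [0.6353, -0.0129, 0.3794]
tool_rot: [0.698, 0.716, -0.011, -0.012]
force: [0.6, -0.0, -0.1]
finger_gap: 0.451
```

Run:
```python
from h import *
delta([0,0,0])
t=np.load('track.npy'); s=load('wrist'); P=cloud(s); q=to_track(P.reshape(-1,3),t).reshape(384,512,2); H=P[...,2]; g=s['image'][...,1]
def rep(n,m): print(n,m.sum(),'z',np.median(H[m]).round(4),'x',np.percentile(q[m][:,0],[2,98]).round(4),'y',np.percentile(q[m][:,1],[2,98]).round(4))
b=(np.abs(q[...,1]-.12)<.035)
rep('nose',b&(H>.035)&(H<.043)&(g<75)&(q[...,0]>.11)&(q[...,0]<.16))
rep('block top',b&(H>.043)&(H<.05)&(g>150)&(q[...,0]>.12)&(q[...,0]<.2))
rep('holder',b&(H>.056)&(H<.068)&(q[...,0]>.04)&(q[...,0]<.14))
rep('post',b&(H>.078)&(H<.092)&(q[...,0]>0)&(q[...,0]<.06))
r=int(project(s,[[*to_world([.14,.115],t)[0],.04]])[0,1]); u0=int(project(s,[[*to_world([.14,.115],t)[0],.04]])[0,0])
print([(u,int(q[r,u,0]*1e3),int(H[r,u]*1e3),int(g[r,u])) for u in range(u0-8,u0+12)])
s=load('top');P=cloud(s);H=P[...,2]
for nm,(u0,u1,v0,v1),lo,hi in [('glasses',(148,195,210,242),.05,.075),('ring',(150,180,143,175),.03,.055),('watch',(305,340,140,165),.007,.03),('mug',(365,430,65,125),.03,.2)]:
    mm=(H>lo)&(H<hi); k=np.zeros_like(mm); k[v0:v1,u0:u1]=1; mm&=k
    print(nm,np.round(cv2.minAreaRect(P[mm][:,:2].astype(np.float32))[0],3))
```

```text
t 21.95 tcp [ 0.6353 -0.0129  0.3794] azy 1.41 tilt [-3.280e-02  6.000e-04 -9.995e-01] gap 0.451 F [ 0.63 -0.02 -0.05]
delta tool mm [  27.9 -622.   400. ]
nose 233 z 0.0398 x [0.1345 0.1414] y [0.1062 0.1452]
block top 460 z 0.0459 x [0.1438 0.169 ] y [0.0998 0.1432]
holder 1790 z 0.062 x [0.0622 0.1165] y [0.1062 0.1411]
post 281 z 0.086 x [0.0167 0.0325] y [0.1131 0.1298]
[(349, 133, 28, 193), (350, 134, 27, 192), (351, 135, 29, 151), (352, 135, 33, 56), (353, 135, 36, 38), (354, 134, 42, 43), (355, 136, 39, 48), (356, 137, 40, 51), (357, 138, 41, 48), (358, 140, 38, 51), (359, 141, 39, 56), (360, 141, 42, 94), (361, 142, 43, 101), (362, 143, 43, 126), (363, 143, 45, 156), (364, 144, 46, 159), (365, 146, 45, 138), (366, 147, 45, 138), (367, 146, 48, 88), (368, 146, 52, 32)]
glasses [0.439 0.207]
ring [0.615 0.215]
watch [ 0.629 -0.197]
mug [ 0.761 -0.385]
```

Run:
```python
from h import *
o=get('scene'); n=load('scene'); d=[]
A=cloud(o);B=cloud(n)
for s in (A,B):
    m=(s[...,2]>.045)&(s[...,2]<.075)&(np.hypot(s[...,0]-.443,s[...,1]-.196)<.07); print('glasses',m.sum(),s[m].mean(0).round(4) if m.sum() else '')
print(sign_off())
```

```text
glasses 234 [0.4461 0.1961 0.0595]
glasses 240 [0.4465 0.1954 0.0594]
the job is handed in; nothing more can be done
None
```

The holder of sovereigns is upright in the carrier's tray, and the carrier is fully home against the end stop. The gripper is open and about 140 mm above, touching nothing. I handed the job in at about 22 s, well inside the 72 s limit.

**What I did:** I picked the farthest-left holder off the table and set it in the tray. I then pushed the carrier by its post between loosely caged pads, along the first leg, round the bend and slowly onto the stop. The largest push forces I read were about 9 N in the bend and about 8 N at the stop.

**Last checks:**
- **Carrier at the stop:** the wrist camera's depth shows the nose running straight into the block face at about x = 142 mm in the track's frame. The brass ring round the pin is hidden. During the final press the fingertips stalled while the force rose from about 3 N to 8 N. The plunger itself can't be read directly, so "right in" rests on these signs.
- **Holder:** its top is at z = 62 mm, as it should be when flat in the tray.
- **Other valuables:** ring box, watch and tankard measured unmoved in the top view. I did not measure the picture frame again; no move went near it.

**Disagreement:** the top view put the opera glasses about 1 cm from where they began. I took that to be the arm hiding part of them, since the scene camera gives the same place to within 1 mm.

**Pictures:** I viewed all 12 allowed, so the last checks on the stop, holder and valuables were made from depth and pixel numbers.

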